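# Fetch the red vial from behind the bottles

## Robot

A 6-joint arm with a two-finger parallel gripper is mounted at the origin on a cart in front of the work surface, level with it; the furniture and walls round the work are solid. World frame = base frame: x ahead of the robot, y to its left, z up, the work surface at z = 0. Lengths are in m, angles in rad, forces in N, time in s.
With the tool pointing down it reaches from about 0.375 to 0.9 m from the base axis. Payload 3.1 kg.
Tool frame: the origin (TCP) lies at the very end of the fingers, on their centre line; the grasp point (between the pads) lies 19 mm behind it; z points along the fingers, y is the line along which they close (so a half turn about z gives the same grasp; the last joint's range is limited). The gripper opens to 85 mm and grips with 20 to 120 N. Pads are 22 mm wide; open, the fingers measure 114 mm over their backs; the gripper's body (76 mm by 85 mm) begins 54 mm behind the grasp point. The pads swing forward as they close: fully open they stand 13 mm farther back than shut.
Start: joints at [-1.452, 0.527, 1.433, -0, 1.181, -0.178], TCP at [0.183, -0.598, 0.231] pointing down, gripper open.
Joint ranges: [-3.08, 3.08], [-0.75, 2.2], [0.22, 2.44], [-1.43, 4.57], [0, 2.65], [-2.85, 2.85]. Speed limits (rad/s): [2.79, 2.79, 3.14, 3.14, 3.14, 3.14].

## Interface

Orientations are given as a rotation vector (axis times angle).
In Python, from bench import arm, vision, spotter gives the robot as it stands. The module is installed in compiled form; this text tells all that it offers.
- The arm moves only by the shell command python3 -m jog 'ROWS' [FORCE]. ROWS is JSON, one flat list of numbers, 7 for each row, row after row: the gripper command: -1 is shut, 1 is fully open, values between are in proportion, then the shift along the world's x, y, z in units of 40 mm (1.0 is 40 mm), then the turn, a rotation vector about the world's x, y, z in units of 5 degrees (1.0 is 5 degrees). A call has exactly 5 rows; each row shifts and turns the commanded pose from where the row before left it; what a row does not reach is not made up. A row lasts 1/12 s, in which the tool goes at most 41.7 mm and 7.16 degrees, less where a joint would pass 70% of its speed; a pose out of reach is approached as far as the arm can. A call is refused whole if a number of a shift passes 1 or a number of a turn 1, either way. A call with a gripper value outside its range is refused whole. The fingers move at their own pace and stop on an object; FORCE is the grip in N (left out, the last holds). Time passes only in rows, so rows that do not move let the fingers close, or fill a call up. It gives the time, the measured TCP pose, the force, the opening and the grip force at its end, in the units of the state.
- arm.sense(): the state, without advancing time (a new reading comes with each control period).
- vision.read_camera(name): name is "scene" or "top" or "wrist"; returns (picture, depth): 400x640x3 uint8, red, green, blue; 400x640 float32, m along the optical axis (not along the pixel's ray), 0 where there is no reading.
- vision.calibration(name): a dict with "intrinsics" (3x3 intrinsics, pixels), "origin" and "attitude" of the camera in the world. Camera axes: x right, y down, z forward; pixel columns grow to the right and rows downward; lengths in m; the calibration is good to about 2 mm. A picture is of the moment at which its call begins: read the wrist's pose just before it. calibration takes no time and is no camera call; for the wrist camera it gives the pose at the moment of the call.
- arm.job_done(): hands the job in; it is judged then, once.
Trained networks look in the newest picture that a camera, given by its name, has taken for a name from the list of things; names that differ only in an ending like _2 or _b are one class to them, and where a whole thing is asked for, a point or a joint stands for the part that bears it (a point fixed in the world has none). Each returns a list of dicts, best first, with "score" (0 to 1); they miss things now and then, are a little off and sometimes report something else, mostly with a low value. They report only what shows in the picture. A call takes as long as a camera call.
- spotter.search_frame(target, camera): "xy" ([column, row] in pixels, amid what is visible of it).
- spotter.silhouettes(target, camera): "pixels" (400x640 bool, what is visible of it) and "xy" ([column, row] in pixels, amid what is visible of it).
- spotter.place_of(target, camera): "xy" ([column, row] in pixels: a listed point, or the origin of a listed thing).
The state is a dict: "t": time; "qpos": joint angles; "qvel": joint speeds; "tau": joint torques, N m; "eef_pos": TCP position; "tool_rot": TCP orientation; "ft_force": force on the tool from outside, world axes, zero at the start; "moment": the same for the moment, N m; "grip_width": finger opening in m; "finger_force": force on a finger pad.
Only numpy, scipy, OpenCV 4.12 (cv2) and the standard library are available. Lean on these libraries where they do the work, as an engineer would, in place of code of your own. Each camera call takes 0.05 s, during which the arm holds its last target. There are 200 camera calls.

## Task

The red-capped vial must go on the stirrer, but the two bottles at the front of the white reagent tray stand in its way. First set both bottles aside on the grey side tray with the blue floor, then stand the red-capped vial upright in the middle of the stirrer's round white plate, and only then put each bottle back upright, centred on the very ring of the reagent tray it came from. Leave the blue-capped vial where it stands and knock nothing over.

Things in the scene. Friction and masses are not known exactly. Their poses are not given: they have to be found in the camera images.
- solvent_bottle: White bottle with a blue screw cap, 52 mm diameter, 125 mm tall, about 0.16 kg; straight body up to about 85 mm, then a sloping shoulder, and the cap (26 mm wide) from 108 mm up; take it about 77 mm above its foot so that the gripper stays clear of the cap. Origin at the centre of its underside, z up its axis. Starts on one of the two large rings in the front row of the reagent tray
- adhesive_bottle: Dark grey bottle with a yellow screw cap, 40 mm diameter, 85 mm tall, about 0.1 kg; straight body up to about 58 mm, then shoulder and cap (20 mm wide) from 73 mm up; take it about 40 mm above its foot. Origin at the centre of its underside, z up its axis. Starts on the other large ring
- vial_b: Small glass vial with a red cap, 22 mm diameter, 45 mm tall (cap from 37 mm up, 19 mm wide), about 0.03 kg: the one to fetch. Origin at the centre of its underside, z up its axis. Starts on one of the two small rings in the rear row of the reagent tray
- vial_a: Small glass vial with a blue cap, same size as the red one, stands on the other small ring; it must stay there. Origin at the centre of its underside
- reagent_tray: Fixed white low-walled tray, 126 x 164 mm (x by y), walls 12 mm high and 4 mm thick, floor top 4 mm above its origin, which is the centre of its underside. Its -x side is the front (towards the robot). Painted black rings on the floor: two large ones (62 mm outside) at x = -24 mm, y = +45 and -45 mm (front row), two small ones (33 mm) at x = +28 mm, y = +28 and -28 mm (rear row), in its own axes
- side_tray: Fixed grey low-walled tray with a blue floor, 126 x 108 mm (x by y), walls 12 mm high and 4 mm thick, floor top 4 mm above its origin, which is the centre of its underside; empty at the start; the bottles may stand anywhere on its floor, both fit best across a diagonal, at about (+30, +22) and (-30, -22) mm in its own axes, which leaves 28 mm between them
- stirrer: Small fixed grey laboratory stirrer, 110 x 96 mm (x by y), 29 mm tall, with a round white plate of 80 mm diameter on top and a black knob on its front (-x) face. Origin at the centre of its underside
- stirrer_plate (a point): Centre of the top face of the stirrer's round white plate, 34 mm above the worktop, marked by a thin grey ring of 37 mm diameter

How it is judged:
On the way, in this order (a step that is already met when the one before it is completed fails the run):
1. both bottles stand released on the side tray, the red-capped vial not yet moved (x of solvent_bottle in the frame of side_tray between -0.045 and 0.045 m and y of solvent_bottle in the frame of side_tray between -0.037 and 0.037 m and z of each of solvent_bottle, adhesive_bottle in the frame of side_tray below 0.008 m and angle between each of solvent_bottle, adhesive_bottle's own z axis and vertical below 0.15 rad and contact force between the fingers and solvent_bottle below 0.05 N and linear speed of each of solvent_bottle, adhesive_bottle below 0.03 m/s and x of adhesive_bottle in the frame of side_tray between -0.045 and 0.045 m and y of adhesive_bottle in the frame of side_tray between -0.037 and 0.037 m and contact force between the fingers and adhesive_bottle below 0.05 N and distance of vial_b from where it was at the start of the episode below 0.012 m), for 0.2 s.
2. the red-capped vial stands released on the middle of the stirrer plate, both bottles still on the side tray (horizontal distance between vial_b and stirrer_plate below 0.015 m and z of vial_b in the frame of stirrer_plate between -0.004 and 0.004 m and angle between each of vial_b, solvent_bottle, adhesive_bottle's own z axis and vertical below 0.15 rad and contact force between the fingers and vial_b below 0.05 N and linear speed of each of vial_b, solvent_bottle, adhesive_bottle below 0.03 m/s and x of solvent_bottle in the frame of side_tray between -0.045 and 0.045 m and y of solvent_bottle in the frame of side_tray between -0.037 and 0.037 m and z of each of solvent_bottle, adhesive_bottle in the frame of side_tray below 0.008 m and contact force between the fingers and solvent_bottle below 0.05 N and x of adhesive_bottle in the frame of side_tray between -0.045 and 0.045 m and y of adhesive_bottle in the frame of side_tray between -0.037 and 0.037 m and contact force between the fingers and adhesive_bottle below 0.05 N), for 0.2 s.
At the end, for the whole second after the job is handed in: the red-capped vial stands upright (within 0.15 rad) on the stirrer, its axis within 15 mm of the plate's centre; each bottle stands upright within 15 mm of where it stood at the start; the blue-capped vial is within 12 mm of its starting place and upright; all released and at rest (horizontal distance between vial_b and stirrer_plate below 0.015 m and z of vial_b in the frame of stirrer_plate between -0.004 and 0.004 m and angle between each of vial_b, solvent_bottle, adhesive_bottle, vial_a's own z axis and vertical below 0.15 rad and contact force between the fingers and vial_b below 0.05 N and linear speed of each of vial_b, solvent_bottle, adhesive_bottle, vial_a below 0.02 m/s and angular speed of each of vial_b, solvent_bottle, adhesive_bottle, vial_a below 0.3 rad/s and distance of each of solvent_bottle, adhesive_bottle from where it was at the start of the episode below 0.015 m and contact force between the fingers and solvent_bottle below 0.05 N and contact force between the fingers and adhesive_bottle below 0.05 N and distance of vial_a from where it was at the start of the episode below 0.012 m); the robot touches nothing.
It fails at once if the blue-capped vial was moved more than 15 mm (distance of vial_a from where it was at the start of the episode above 0.015 m).
It fails at once if a bottle or vial was knocked over (angle between any of solvent_bottle, adhesive_bottle, vial_b, vial_a's own z axis and vertical above 0.7 rad).
It also fails if it takes over 125 s, if anything falls off the work surface, if the arm or the gripper's body presses on something with over 40 N, if the wrist force passes 120 N, or if a joint passes its speed limit or range.

## Working session

There is one attempt and no reset: what is moved stays moved. The work goes in short steps, Python scripts to look and compute and a shell command to move; the robot and the scene stay as the last step left them, time stands still between calls to the robot, and variables do not carry over. Pictures are saved under pics/ and viewed, at most 14 in all, crops included, and the job is handed in when it is done.

```bash
mkdir -p pics; cat > h.py <<'E'
import numpy as np, cv2
from bench import arm, vision, spotter
from scipy.spatial.transform import Rotation as R
def rot(c):
    a=np.array(c["attitude"],float)
    return a if a.shape==(3,3) else (R.from_rotvec(a).as_matrix() if a.size==3 else R.from_quat(a).as_matrix())
def world(c,d,mask=None):
    K=np.array(c["intrinsics"]);v,u=np.indices(d.shape)
    p=np.stack([(u-K[0,2])/K[0,0]*d,(v-K[1,2])/K[1,1]*d,d],-1)
    return p@rot(c).T+np.array(c["origin"])
def ray(c,uv,z):
    K=np.array(c["intrinsics"]);r=rot(c)@np.array([(uv[0]-K[0,2])/K[0,0],(uv[1]-K[1,2])/K[1,1],1]);o=np.array(c["origin"])
    return o+r*(z-o[2])/r[2]
E
python3 - <<'E'
from h import *
print(arm.sense())
for n in ("top","scene"):
    c=vision.calibration(n); print(n,c)
    im,d=vision.read_camera(n); cv2.imwrite(f"pics/{n}0.png",im[...,::-1])
    P=world(c,d)
    for t in ("solvent_bottle","adhesive_bottle","vial_b","reagent_tray","side_tray","stirrer","stirrer_plate"):
        for s in spotter.silhouettes(t,n)[:3]:
            q=P[s["pixels"]&(d>0)]
            zm=np.percentile(q[:,2],98) if len(q) else 0
            tp=q[q[:,2]>zm-0.008] if len(q) else q
            print(n,t,round(s["score"],2),np.round(s["xy"]),"n",len(q),"med",np.round(np.median(q,0),3),"ztop",round(zm,3),"topmid",np.round((tp.min(0)+tp.max(0))/2,3)[:2])
        print("  place",[(round(s["score"],2),np.round(s["xy"],1)) for s in spotter.place_of(t,n)[:2]])
E
```

```text
{'t': 0.0, 'qpos': array([-1.45247308e+00,  5.28461446e-01,  1.43392207e+00, -8.85290595e-06,
        1.18136266e+00, -1.78519404e-01]), 'qvel': array([-8.64022971e-04,  1.07509038e-04, -6.07691441e-05,  6.47066867e-04,
        1.22117074e-03,  4.51021226e-04]), 'tau': array([ 1.86255231e-03, -4.42346871e+01, -1.78021735e+01,  3.14164413e-05,
        8.22048343e-03,  8.06831082e-06]), 'eef_pos': array([ 0.18274231, -0.59693843,  0.23033021]), 'tool_rot': array([-3.10492332e+00, -4.64256185e-01, -8.88846171e-05]), 'ft_force': array([-0.70590942, -0.46448851, -0.23491819]), 'moment': array([-0.02811144,  0.03623896,  0.03340514]), 'finger_force': 0.0, 'grip_width': 0.08551463995288475}
top {'intrinsics': array([[428.42774944,   0.        , 315.02249319],
       [  0.        , 428.42774944, 198.47901761],
       [  0.        ,   0.        ,   1.        ]]), 'origin': array([ 0.30942435, -0.02262012,  0.87307987]), 'attitude': array([-2.02974989,  2.19983229, -0.22304517])}
top solvent_bottle 0.59 [289. 214.] n 740 med [0.436 0.019 0.099] ztop 0.132 topmid [0.444 0.022]
  place [(0.61, a
[... 1681 characters left out ...]
]
  place [(0.49, array([318.3, 192. ])), (0.37, array([296.2, 205.6]))]
scene reagent_tray 0.67 [319. 212.] n 2141 med [ 0.446 -0.007  0.005] ztop 0.014 topmid [ 0.462 -0.022]
  place [(0.78, array([313.6, 210.8]))]
scene side_tray 0.73 [374. 163.] n 1641 med [ 0.433 -0.207  0.005] ztop 0.013 topmid [ 0.37  -0.101]
  place []
scene stirrer 0.97 [256. 278.] n 3048 med [0.416 0.181 0.03 ] ztop 0.036 topmid [0.424 0.176]
scene stirrer 0.52 [317. 185.] n 178 med [ 0.479 -0.051  0.037] ztop 0.051 topmid [ 0.466 -0.032]
  place [(0.72, array([253.9, 279.5]))]
scene stirrer_plate 0.56 [255. 277.] n 3046 med [0.416 0.182 0.03 ] ztop 0.036 topmid [0.424 0.176]
  place [(0.73, array([249.2, 267.5]))]
```

```bash
python3 - <<'E'
from h import *
im=cv2.imread("pics/top0.png"); cv2.imwrite("pics/top0c.png",cv2.resize(im[130:310,160:460],None,fx=2.6,fy=2.6,interpolation=cv2.INTER_CUBIC))
im,d=vision.read_camera("top"); c=vision.calibration("top"); P=world(c,d)
for t in ("reagent_tray","side_tray","stirrer"):
    s=spotter.silhouettes(t,"top")[0]["pixels"]&(d>0)
    q=P[s]; q=q[q[:,2]<0.04]
    if t=="stirrer": q=q[q[:,2]>0.024]
    print(t,cv2.minAreaRect(q[:,:2].astype(np.float32)*1000))
hsv=cv2.cvtColor(im,cv2.COLOR_RGB2HSV)
def blob(m,name):
    n,l,st,ce=cv2.connectedComponentsWithStats(m.astype(np.uint8))
    for i in range(1,n):
        if st[i,4]>15:
            q=P[(l==i)&(d>0)]; print(name,ce[i].round(1),st[i,4],np.median(q,0).round(3))
H,S,V=[hsv[...,i] for i in range(3)]
reg=(P[...,0]>.3)&(P[...,0]<.6)&(abs(P[...,1])<.4)&(P[...,2]>.03)
blob(((H<8)|(H>170))&(S>120)&reg,"red"); blob((H>100)&(H<130)&(S>120)&reg,"blue"); blob((H>20)&(H<35)&(S>120)&reg,"yellow")
pl=(P[...,2]>.0325)&(P[...,2]<.038)&(P[...,1]>.1)&(S<60)&(V>180)&reg
print("plate",cv2.minEnclosingCircle(P[pl][:,:2].astype(np.float32)*1000), P[pl][:,:2].mean(0),pl.sum())
E
```

```text
reagent_tray ((459.3329772949219, -27.588172912597656), (164.81851196289062, 126.08914184570312), 78.61290740966797)
side_tray ((420.1854553222656, -215.50831604003906), (108.21693420410156, 129.09976196289062), 87.74919891357422)
stirrer ((419.2010498046875, 172.49710083007812), (96.16158294677734, 116.0987319946289), 83.25674438476562)
red [312.6 136.6] 89 [ 0.598 -0.04   0.075]
red [ 13.6 144.6] 237 [0.534 0.376 0.314]
red [299.3 193.6] 56 [ 0.492 -0.004  0.05 ]
red [512.8 206.2] 196 [ 0.419 -0.375  0.141]
blue [188.2 142. ] 1255 [0.585 0.188 0.133]
blue [ 19.8 198. ] 266 [0.457 0.363 0.314]
blue [327.4 196.7] 39 [ 0.481 -0.059  0.05 ]
blue [284.9 211.8] 105 [0.443 0.022 0.13 ]
blue [ 20.8 224. ] 267 [0.422 0.358 0.314]
yellow [509.8 192.1] 129 [ 0.444 -0.37   0.145]
yellow [334.1 220.3] 90 [ 0.428 -0.066  0.09 ]
plate ((431.2947692871094, 172.2007293701172), 37.94419860839844) [0.43079532 0.17228133] 961
```

View pics/top0c.png

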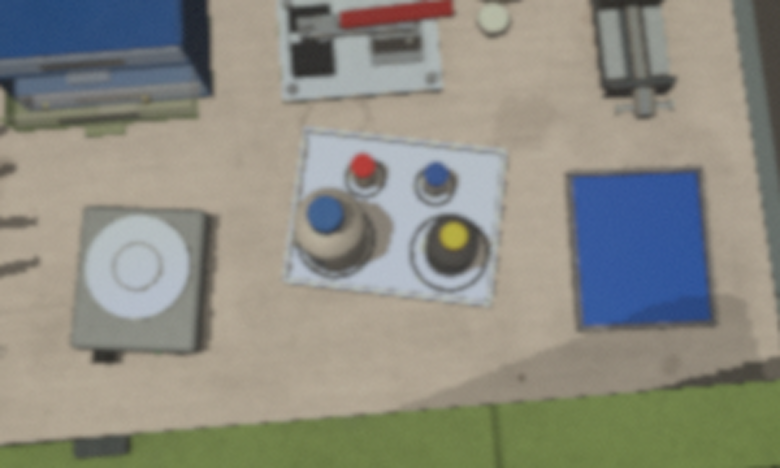

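View pics/scene0.png

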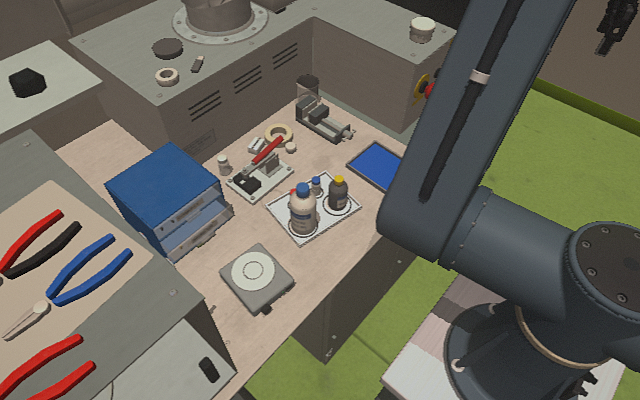

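The pictures match the measurements: the solvent bottle is on the left front ring, the adhesive bottle on the right, the red vial is rear left and the blue one rear right. The stirrer is to the left and the empty side tray to the right. I'll take the adhesive bottle first.

```bash
python3 -m jog '[0.5,0.41,0.88,0,0,0,-0.68, 0.5,0.41,0.88,0,0,0,-0.68, 0.5,0.41,0.88,0,0,0,-0.68, 0.5,0.41,0.88,0,0,0,-0.68, 0.5,0.41,0.88,0,0,0,-0.68]' 40
python3 -m jog '[0.5,0.41,0.88,0,0,0,0, 0.5,0.41,0.88,0,0,0,0, 0.5,0.41,0.88,0,0,0,0, 0.5,0.41,0.88,0,0,0,0, 0.5,0.41,0.88,0,0,0,0]'
python3 -m jog '[0.5,0.41,0.88,0,0,0,0, 0.5,0.41,0.88,0,0,0,0, 0.5,0.41,0.88,0,0,0,0, 0.5,0.41,0.88,0,0,0,0, 0.5,0.2,0.4,0,0,0,0]'
```

```text
t: 2.12
eef_pos: [0.2652, -0.4201, 0.2314]
tool_rot: [3.141, -0.006, 0.0]
ft_force: [0.6, 0.1, -0.2]
grip_width: 0.0639
finger_force: 0.0
t: 2.53
eef_pos: [0.3473, -0.2441, 0.2316]
tool_rot: [3.141, -0.001, 0.001]
ft_force: [0.6, -0.3, -0.6]
grip_width: 0.0641
finger_force: 0.0
t: 2.95
eef_pos: [0.4211, -0.0853, 0.2316]
tool_rot: [-3.14, -0.004, -0.001]
ft_force: [-0.5, -0.8, -0.5]
grip_width: 0.0637
finger_force: 0.0
```

```bash
python3 -m jog '[0.5,0.16,0.47,-0.5,0,0,0, 0.5,0,0,-0.9,0,0,0, 0.5,0,0,-0.9,0,0,0, 0.5,0,0,-0.8,0,0,0, 0.5,0,0,0,0,0,0]'
python3 -m jog '[0.5,0,0,-0.7,0,0,0, 0.5,0,0,-0.6,0,0,0, 0.5,0,0,-0.5,0,0,0, 0.5,0,0,-0.2,0,0,0, 0.5,0,0,0,0,0,0]'
python3 -m jog '[-0.3,0,0,0,0,0,0, -0.3,0,0,0,0,0,0, -0.3,0,0,0,0,0,0, -0.3,0,0,0,0,0,0, -0.3,0,0,0,0,0,0]' 40
```

```text
t: 3.37
eef_pos: [0.4236, -0.0685, 0.1027]
tool_rot: [-3.137, -0.001, 0.017]
ft_force: [-1.0, 0.4, 0.1]
grip_width: 0.0642
finger_force: 0.0
t: 3.78
eef_pos: [0.427, -0.0703, 0.0271]
tool_rot: [-3.141, 0.0, 0.001]
ft_force: [-0.7, 0.3, 0.1]
grip_width: 0.0643
finger_force: 0.0
t: 4.2
eef_pos: [0.4276, -0.0703, 0.0289]
tool_rot: [3.14, 0.0, 0.004]
ft_force: [-0.4, 0.9, 7.7]
grip_width: 0.038
finger_force: 40.5
```

```bash
python3 -m jog '[-0.3,0,0,0.3,0,0,0, -0.3,0,0,0.6,0,0,0, -0.3,0,0,0.8,0,0,0, -0.3,0,0,0.8,0,0,0, -0.3,-0.1,-0.5,0,0,0,0]'
python3 -m jog '[-0.3,-0.2,-0.9,0,0,0,0, -0.3,-0.2,-0.9,0,0,0,0, -0.3,-0.2,-0.9,0,0,0,0, -0.3,-0.2,-0.7,0,0,0,0, -0.3,-0.07,-0.24,0,0,0,0]'
python3 -m jog '[-0.3,0,0,-0.6,0,0,0, -0.3,0,0,-0.8,0,0,0, -0.3,0,0,-0.5,0,0,0, -0.3,0,0,-0.2,0,0,0, -0.3,0,0,0,0,0,0]'
```

```text
t: 4.62
eef_pos: [0.4253, -0.0893, 0.1326]
tool_rot: [3.138, 0.005, 0.015]
ft_force: [1.2, -1.3, -0.4]
grip_width: 0.0381
finger_force: 40.7
t: 5.03
eef_pos: [0.3883, -0.2403, 0.1285]
tool_rot: [3.137, -0.005, 0.005]
ft_force: [0.4, -0.2, -0.5]
grip_width: 0.0378
finger_force: 40.7
t: 5.45
eef_pos: [0.3872, -0.2344, 0.0423]
tool_rot: [-3.139, -0.001, 0.004]
ft_force: [-0.3, -0.3, -0.5]
grip_width: 0.0382
finger_force: 40.6
```

```bash
python3 -m jog '[-0.3,0,0,-0.15,0,0,0, -0.3,0,0,-0.1,0,0,0, -0.3,0,0,-0.06,0,0,0, -0.3,0,0,-0.03,0,0,0, -0.3,0,0,0,0,0,0]'
```

```text
t: 5.87
eef_pos: [0.3882, -0.2357, 0.03]
tool_rot: [3.141, 0.0, 0.001]
ft_force: [-0.1, 0.4, -0.5]
grip_width: 0.0382
finger_force: 40.7
```

```bash
python3 -m jog '[-0.3,0,0,-0.04,0,0,0, -0.3,0,0,0,0,0,0, 0,0,0,0,0,0,0, 0.3,0,0,0,0,0,0, 0.5,0,0,0,0,0,0]'
python3 -m jog '[0.5,0,0,0,0,0,0, 0.5,0,0,0.3,0,0,0, 0.5,0,0,0.6,0,0,0, 0.5,0,0,0.9,0,0,0, 0.5,0,0,0.9,0,0,0]'
```

```text
t: 6.28
eef_pos: [0.3881, -0.2358, 0.0282]
tool_rot: [3.141, 0.0, 0.0]
ft_force: [-0.9, 0.6, 0.6]
grip_width: 0.0638
finger_force: 0.0
t: 6.7
eef_pos: [0.3871, -0.2349, 0.1364]
tool_rot: [-3.139, 0.0, 0.004]
ft_force: [-0.0, -0.8, -0.5]
grip_width: 0.0636
finger_force: 0.0
```

```bash
python3 -m jog '[0.75,0,0,0.8,0,0,0, 0.75,0.1,0.3,0.8,0,0,0, 0.75,0.2,0.9,0,0,0,0, 0.75,0.2,0.9,0,0,0,0, 0.75,0.2,0.9,0,0,0,0]'
python3 -m jog '[0.75,0.2,0.9,0,0,0,0, 0.75,0.2,0.9,0,0,0,0, 0.75,0.2,0.9,0,0,0,0, 0.75,0.2,0.5,0,0,0,0, 0.75,0.09,0.14,0,0,0,0]'
python3 - <<'E'
from h import *
im,d=vision.read_camera("wrist"); c=vision.calibration("wrist"); print(arm.sense()["eef_pos"],c["origin"])
cv2.imwrite("pics/w1.png",im[...,::-1]); P=world(c,d)
for t in ("solvent_bottle","adhesive_bottle","vial_b"):
    for s in spotter.silhouettes(t,"wrist")[:2]:
        q=P[s["pixels"]&(d>0)]
        if len(q): zm=np.percentile(q[:,2],98); tp=q[q[:,2]>zm-.006]; print(t,round(s["score"],2),s["xy"],zm.round(3),((tp.min(0)+tp.max(0))/2).round(4))
E
```

```text
t: 7.12
eef_pos: [0.4163, -0.1148, 0.2009]
tool_rot: [3.141, -0.003, 0.003]
ft_force: [0.8, 0.2, -1.0]
grip_width: 0.075
finger_force: 0.0
t: 7.53
eef_pos: [0.4515, 0.021, 0.2001]
tool_rot: [-3.141, -0.007, 0.0]
ft_force: [0.2, 0.3, 0.0]
grip_width: 0.0748
finger_force: 0.0
[0.45233912 0.0201918  0.20011012] [0.53619179 0.02030964 0.34310811]
solvent_bottle 0.89 [312.8, 197.8] 0.13 [0.4471 0.0239 0.128 ]
adhesive_bottle 0.81 [547.2, 235.2] 0.09 [ 0.3918 -0.2354  0.0877]
vial_b 0.74 [388.4, 151.6] 0.051 [ 0.4848 -0.057   0.0482]
vial_b 0.72 [338.9, 141.3] 0.051 [ 0.4958 -0.0017  0.0482]
```

View pics/w1.png

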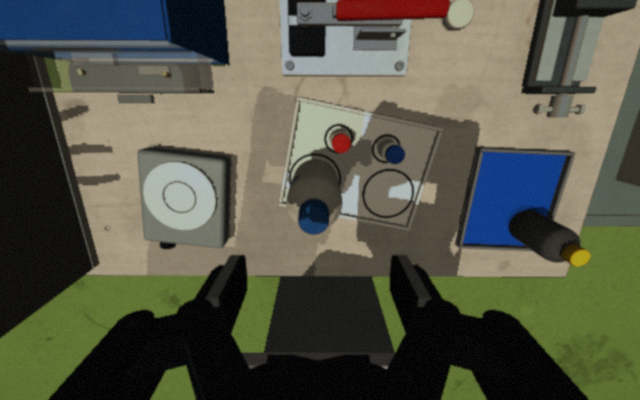

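The wrist view shows the solvent bottle at (313, 198), both vials upright, and the adhesive bottle standing in the blue tray near (547, 235). Now I'll grasp the solvent bottle.

```bash
python3 -m jog '[0.75,-0.18,0.06,-0.3,0,0,0, 0.75,0,0,-0.7,0,0,0, 0.75,0,0,-0.7,0,0,0, 0.75,0,0,-0.5,0,0,0, 0.75,0,0,0,0,0,0]'
python3 -m jog '[0.75,0,0,-0.5,0,0,0, 0.75,0,0,-0.4,0,0,0, 0.75,0,0,-0.25,0,0,0, 0.75,0,0,-0.1,0,0,0, 0.75,0,0,0,0,0,0]'
python3 -m jog '[-0.1,0,0,0,0,0,0, -0.1,0,0,0,0,0,0, -0.1,0,0,0,0,0,0, -0.1,0,0,0,0,0,0, -0.1,0,0,0,0,0,0]' 45
```

```text
t: 8.15
eef_pos: [0.4416, 0.0192, 0.1092]
tool_rot: [-3.14, 0.004, 0.012]
ft_force: [-0.7, 0.4, -0.4]
grip_width: 0.0747
finger_force: 0.0
t: 8.57
eef_pos: [0.4444, 0.0194, 0.0622]
tool_rot: [-3.142, 0.002, 0.001]
ft_force: [-0.2, 0.4, 0.5]
grip_width: 0.0745
finger_force: 0.0
t: 8.98
eef_pos: [0.4452, 0.0202, 0.0634]
tool_rot: [3.141, 0.001, 0.004]
ft_force: [-0.9, 0.2, 7.3]
grip_width: 0.0498
finger_force: 45.5
```

```bash
python3 -m jog '[-0.1,0,0,0.3,0,0,0, -0.1,0,0,0.6,0,0,0, -0.1,0,0,0.8,0,0,0, -0.1,0,0,0.8,0,0,0, -0.1,0,-0.5,0,0,0,0]'
python3 -m jog '[-0.1,0.05,-0.8,0,0,0,0, -0.1,0.05,-0.9,0,0,0,0, -0.1,0.05,-0.9,0,0,0,0, -0.1,0,-0.9,0,0,0,0, -0.1,0,-0.8,0,0,0,0]'
python3 -m jog '[-0.1,0,-0.4,0,0,0,0, -0.1,0,-0.18,-0.2,0,0,0, -0.1,0,0,-0.6,0,0,0, -0.1,0,0,-0.6,0,0,0, -0.1,0,0,0,0,0,0]'
python3 -m jog '[-0.1,0,0,-0.4,0,0,0, -0.1,0,0,-0.3,0,0,0, -0.1,0,0,-0.2,0,0,0, -0.1,0,0,-0.1,0,0,0, -0.1,0,0,0,0,0,0]'
```

```text
t: 9.4
eef_pos: [0.4469, 0.0016, 0.1672]
tool_rot: [3.14, 0.005, 0.016]
ft_force: [1.0, -0.1, -1.6]
grip_width: 0.05
finger_force: 47.2
t: 9.82
eef_pos: [0.4503, -0.1738, 0.1627]
tool_rot: [3.141, -0.0, 0.002]
ft_force: [0.5, 0.2, -1.0]
grip_width: 0.0494
finger_force: 47.2
t: 10.23
eef_pos: [0.4474, -0.1923, 0.1026]
tool_rot: [-3.136, 0.0, 0.012]
ft_force: [-0.7, 1.7, -1.1]
grip_width: 0.05
finger_force: 47.2
t: 10.65
eef_pos: [0.4502, -0.1941, 0.0659]
tool_rot: [-3.141, -0.001, 0.002]
ft_force: [-0.7, -0.4, -0.9]
grip_width: 0.0495
finger_force: 47.2
```

```bash
python3 -m jog '[-0.1,0,0,-0.05,0,0,0, -0.1,0,0,-0.03,0,0,0, -0.1,0,0,0,0,0,0, 0.2,0,0,0,0,0,0, 0.4,0,0,0,0,0,0]'
python3 -m jog '[0.7,0,0,0,0,0,0, 0.7,0,0,0,0,0,0, 0.7,0,0,0.3,0,0,0, 0.7,0,0,0.8,0,0,0, 0.7,0,0,0.9,0,0,0]'
python3 -m jog '[0.2,0,0,0.9,0,0,0, 0.2,0,0,0.5,0,0,0, 0.0,0.1,0.5,0,0,0,0, 0.0,0.1,0.8,0,0,0,0, 0.0,0.1,0.8,0,0,0,0]'
python3 -m jog '[0,0.1,0.8,0,0,0,0, 0,0.2,0.8,0,0,0,0, 0,0.1,0.5,0,0,0,0, 0,0,0,0,0,0,0, 0,0,0,0,0,0,0]'
python3 - <<'E'
from h import *
print(arm.sense()["eef_pos"])
for n in ("top","wrist"):
  im,d=vision.read_camera(n); c=vision.calibration(n)
  cv2.imwrite(f"pics/{n}2.png",im[...,::-1]); P=world(c,d)
  for t in ("solvent_bottle","adhesive_bottle","vial_b"):
    for s in spotter.silhouettes(t,n)[:2]:
        q=P[s["pixels"]&(d>0)]
        if len(q): zm=np.percentile(q[:,2],98); tp=q[q[:,2]>zm-.006]; print(n,t,round(s["score"],2),s["xy"],zm.round(3),((tp.min(0)+tp.max(0))/2).round(4))
E
```

```text
t: 11.07
eef_pos: [0.4506, -0.195, 0.0633]
tool_rot: [3.141, 0.0, 0.001]
ft_force: [-0.4, -0.6, 0.2]
grip_width: 0.0594
finger_force: 0.0
t: 11.48
eef_pos: [0.449, -0.194, 0.1423]
tool_rot: [-3.138, 0.0, 0.007]
ft_force: [0.1, -1.1, -0.2]
grip_width: 0.0726
finger_force: 0.0
t: 11.9
eef_pos: [0.4629, -0.1109, 0.1998]
tool_rot: [3.141, -0.004, 0.003]
ft_force: [1.1, 0.3, -0.5]
grip_width: 0.0427
finger_force: 0.0
t: 12.32
eef_pos: [0.4783, -0.026, 0.199]
tool_rot: [3.141, 0.005, -0.0]
ft_force: [0.5, 0.1, 0.3]
grip_width: 0.0424
finger_force: 0.0
[ 0.47830494 -0.02603313  0.19895954]
top solvent_bottle 0.8 [397.5, 207.1] 0.132 [ 0.4484 -0.1937  0.1294]
top adhesive_bottle 0.82 [423.5, 237.5] 0.092 [ 0.3883 -0.2384  0.0899]
wrist solvent_bottle 0.81 [480.3, 218.6] 0.13 [ 0.4508 -0.1902  0.1276]
wrist adhesive_bottle 0.93 [505.4, 265.5] 0.09 [ 0.4076 -0.2074  0.0875]
wrist vial_b 0.93 [292.7, 166.1] 0.051 [ 0.495  -0.0013  0.0481]
wrist vial_b 0.67 [342.6, 176.5] 0.051 [ 0.484  -0.0561  0.0484]
```

View pics/wrist2.png

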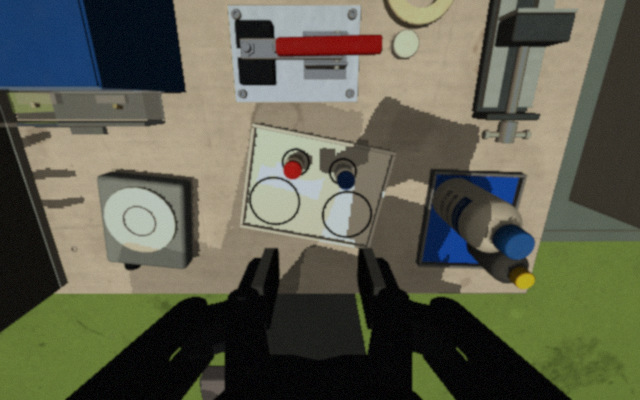

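Both bottles stand on the blue tray (about (480, 219) and (505, 266)), and the red vial is at (293, 166). I'll fetch it now.

```bash
python3 -m jog '[0,0.41,0.56,-0.3,0,0,0, 0,0,0,-0.8,0,0,0, 0,0,0,-0.8,0,0,0, 0,0,0,-0.7,0,0,0, 0,0,0,0,0,0,0]'
python3 -m jog '[0,0,0,-0.7,0,0,0, 0,0,0,-0.6,0,0,0, 0,0,0,-0.4,0,0,0, 0,0,0,-0.3,0,0,0, 0,0,0,0,0,0,0]'
python3 -m jog '[-0.7,0,0,0,0,0,0, -0.7,0,0,0,0,0,0, -0.7,0,0,0,0,0,0, -0.7,0,0,0,0,0,0, -0.7,0,0,0,0,0,0]' 25
```

```text
t: 13.13
eef_pos: [0.4914, -0.0041, 0.0906]
tool_rot: [-3.139, 0.001, 0.016]
ft_force: [-1.1, 0.3, 0.7]
grip_width: 0.0427
finger_force: 0.0
t: 13.55
eef_pos: [0.4945, -0.0048, 0.0141]
tool_rot: [-3.141, 0.001, 0.004]
ft_force: [0.8, 0.2, -0.4]
grip_width: 0.0427
finger_force: 0.0
t: 13.97
eef_pos: [0.4958, -0.0047, 0.0162]
tool_rot: [3.141, 0.0, 0.004]
ft_force: [0.2, -0.6, 6.1]
grip_width: 0.0208
finger_force: 26.1
```

```bash
python3 -m jog '[-0.7,0,0,0.3,0,0,0, -0.7,0,0,0.6,0,0,0, -0.7,0,0,0.8,0,0,0, -0.7,0,0,0.8,0,0,0, -0.7,0,0,0.5,0,0,0]'
python3 -m jog '[-0.7,-0.2,0.5,0,0,0,0, -0.7,-0.3,0.8,0,0,0,0, -0.7,-0.3,0.9,0,0,0,0, -0.7,-0.3,0.8,0,0,0,0, -0.7,-0.3,0.8,0,0,0,0]'
python3 -m jog '[-0.7,-0.1,0.4,0,0,0,0, -0.7,-0.05,0.25,0,0,0,0, -0.7,0,0,0,0,0,0, -0.7,0,0,0,0,0,0, -0.7,0,0,0,0,0,0]'
python3 - <<'E'
from h import *
print(arm.sense()["eef_pos"])
n="wrist"
im,d=vision.read_camera(n); c=vision.calibration(n); P=world(c,d)
cv2.imwrite("pics/w3.png",im[...,::-1])
for s in spotter.place_of("stirrer_plate",n)[:2]: print(s, ray(c,s["xy"],.034))
hsv=cv2.cvtColor(im,cv2.COLOR_RGB2HSV)
for s in spotter.silhouettes("stirrer",n)[:1]:
    q=P[s["pixels"]&(d>0)&(P[...,2]>.024)&(P[...,2]<.04)]; print(cv2.minAreaRect(q[:,:2].astype(np.float32)*1000))
    pl=P[s["pixels"]&(d>0)&(P[...,2]>.031)&(P[...,2]<.04)]; print(len(pl),cv2.minEnclosingCircle(pl[:,:2].astype(np.float32)*1000))
E
```

```text
t: 14.38
eef_pos: [0.4955, -0.0045, 0.1378]
tool_rot: [3.141, 0.0, 0.005]
ft_force: [0.3, -0.2, 0.5]
grip_width: 0.0209
finger_force: 25.4
t: 14.8
eef_pos: [0.4379, 0.1488, 0.1353]
tool_rot: [-3.141, 0.001, -0.001]
ft_force: [0.2, 0.0, -0.8]
grip_width: 0.0208
finger_force: 25.4
t: 15.22
eef_pos: [0.4335, 0.1728, 0.135]
tool_rot: [3.141, -0.001, 0.001]
ft_force: [0.8, -0.7, -0.2]
grip_width: 0.021
finger_force: 25.4
[0.43352947 0.1727804  0.13500272]
{'xy': [314.9, 202.9], 'score': 0.61} [0.43233734 0.17506776 0.034     ]
((426.1324462890625, 175.526123046875), (95.86782836914062, 108.69739532470703), 83.28334045410156)
5979 ((430.4697265625, 176.39219665527344), 53.41252136230469)
```

View pics/w3.png

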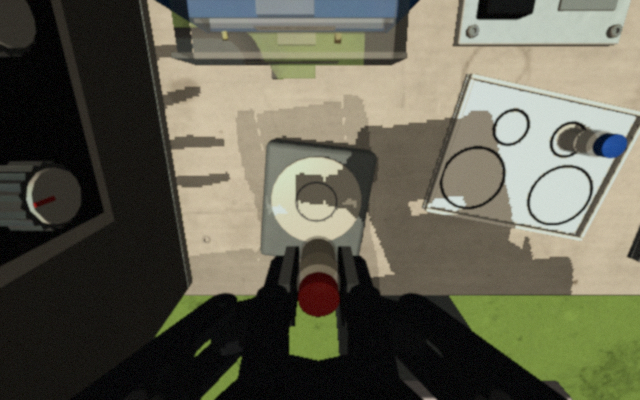

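The vial is held upright at (318, 280), and the plate ring is at (316, 201), almost straight below the tool. I'll lower it and release.

```bash
python3 -m jog '[-0.7,0,0.02,-0.5,0,0,0, -0.7,0,0,-0.7,0,0,0, -0.7,0,0,-0.5,0,0,0, -0.7,0,0,-0.2,0,0,0, -0.7,0,0,0,0,0,0]'
python3 -m jog '[-0.7,0,0,-0.15,0,0,0, -0.7,0,0,-0.1,0,0,0, -0.7,0,0,-0.04,0,0,0, -0.7,0,0,0,0,0,0, -0.7,0,0,0,0,0,0]'
```

```text
t: 15.78
eef_pos: [0.4319, 0.1735, 0.0573]
tool_rot: [3.141, -0.002, -0.006]
ft_force: [0.1, 0.7, -1.5]
grip_width: 0.0208
finger_force: 25.4
t: 16.2
eef_pos: [0.4331, 0.1744, 0.0478]
tool_rot: [-3.141, -0.0, -0.002]
ft_force: [1.0, 0.4, -0.6]
grip_width: 0.0207
finger_force: 25.4
```

```bash
python3 -m jog '[-0.7,0,0,-0.03,0,0,0, -0.7,0,0,-0.025,0,0,0, -0.7,0,0,0,0,0,0, -0.3,0,0,0,0,0,0, -0.1,0,0,0,0,0,0]'
python3 -m jog '[0,0,0,0,0,0,0, 0,0,0,0.2,0,0,0, 0,0,0,0.6,0,0,0, 0,0,0,0.9,0,0,0, 0,0,0,0.9,0,0,0]'
python3 -m jog '[0.7,0,0,0.9,0,0,0, 0.7,0,0,0.4,0,0,0, 0.7,0,-0.5,0,0,0,0, 0.7,0,-0.9,0,0,0,0, 0.7,0,-0.9,0,0,0,0]'
python3 - <<'E'
from h import *
n="top"
im,d=vision.read_camera(n); c=vision.calibration(n); P=world(c,d)
cv2.imwrite("pics/t4.png",cv2.resize(im[130:310,160:460,::-1],None,fx=2.6,fy=2.6))
for t in ("solvent_bottle","adhesive_bottle","vial_b"):
    for s in spotter.silhouettes(t,n)[:2]:
        q=P[s["pixels"]&(d>0)]
        if len(q): zm=np.percentile(q[:,2],98); tp=q[q[:,2]>zm-.006]; print(n,t,round(s["score"],2),s["xy"],zm.round(3),((tp.min(0)+tp.max(0))/2).round(4))
E
```

```text
t: 16.62
eef_pos: [0.433, 0.1745, 0.0454]
tool_rot: [-3.141, -0.0, -0.001]
ft_force: [0.4, 0.7, 0.5]
grip_width: 0.0381
finger_force: 0.0
t: 17.03
eef_pos: [0.4317, 0.1741, 0.1498]
tool_rot: [3.141, 0.0, -0.005]
ft_force: [0.9, -0.2, -0.8]
grip_width: 0.043
finger_force: 0.0
t: 17.45
eef_pos: [0.4327, 0.0821, 0.2023]
tool_rot: [3.141, 0.005, 0.004]
ft_force: [0.7, -0.7, -0.3]
grip_width: 0.0727
finger_force: 0.0
top adhesive_bottle 0.71 [420.5, 238.6] 0.092 [ 0.3882 -0.2386  0.0896]
top vial_b 0.44 [327.4, 198.2] 0.053 [ 0.4816 -0.06    0.051 ]
```

View pics/t4.png

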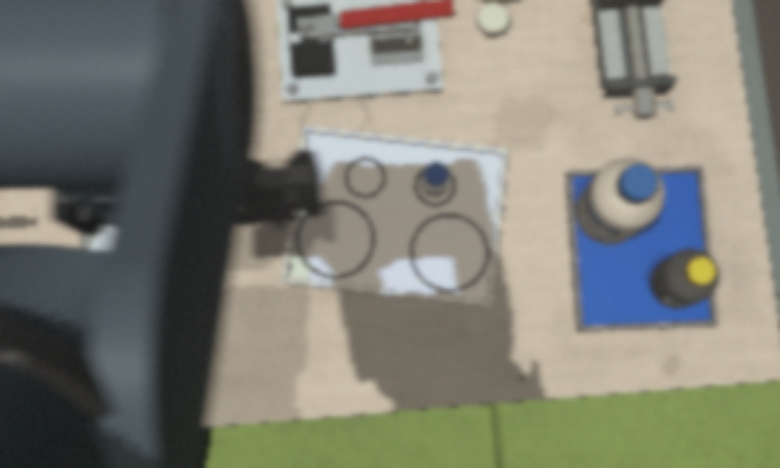

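The bottles are still standing and the red vial is hidden behind the arm. I'll go to the solvent bottle and check the plate from there.

```bash
python3 -m jog '[0.75,0.09,-0.9,0,0,0,0, 0.75,0.09,-0.9,0,0,0,0, 0.75,0.09,-0.9,0,0,0,0, 0.75,0.09,-0.9,0,0,0,0, 0.75,0.09,-0.9,0,0,0,0]'
python3 -m jog '[0.75,0,-0.9,0,0,0,0, 0.75,0,-0.9,0,0,0,0, 0.75,0,-0.61,0,0,0,0, 0.75,0,0,0,0,0,0, 0.75,0,0,0,0,0,0]'
python3 - <<'E'
from h import *
n="top"
im,d=vision.read_camera(n); c=vision.calibration(n); P=world(c,d)
cv2.imwrite("pics/t5.png",cv2.resize(im[130:310,160:460,::-1],None,fx=2.6,fy=2.6))
for t in ("vial_b","stirrer_plate"):
    for s in spotter.silhouettes(t,n)[:2]:
        q=P[s["pixels"]&(d>0)]
        if len(q): zm=np.percentile(q[:,2],98); tp=q[q[:,2]>zm-.006]; print(n,t,round(s["score"],2),s["xy"],zm.round(3),((tp.min(0)+tp.max(0))/2).round(4))
E
```

```text
t: 18.07
eef_pos: [0.451, -0.0976, 0.2012]
tool_rot: [-3.141, -0.004, 0.0]
ft_force: [0.7, 0.9, -0.3]
grip_width: 0.0745
finger_force: 0.0
t: 18.48
eef_pos: [0.4512, -0.1938, 0.2009]
tool_rot: [-3.141, 0.001, 0.0]
ft_force: [0.2, 0.5, -0.5]
grip_width: 0.0746
finger_force: 0.0
```

View pics/t5.png

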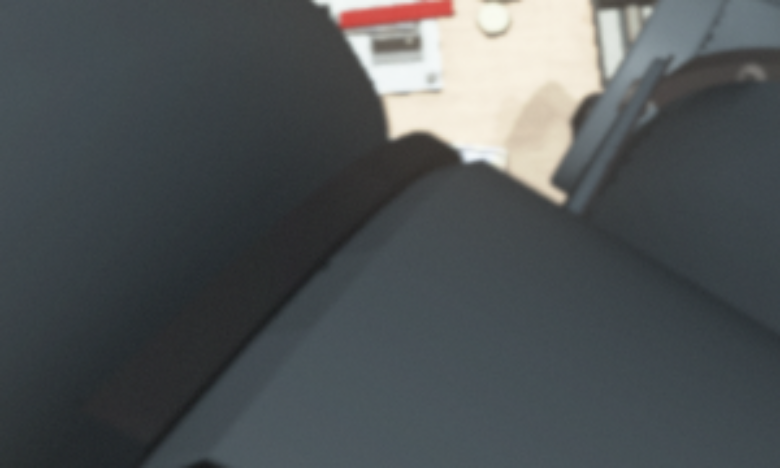

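The arm blocks the top view, so I'll use the scene and wrist cameras.

```bash
python3 - <<'E'
from h import *
for n in ("scene","wrist"):
  im,d=vision.read_camera(n); c=vision.calibration(n); P=world(c,d)
  cv2.imwrite(f"pics/{n}5.png",im[...,::-1])
  hsv=cv2.cvtColor(im,cv2.COLOR_RGB2HSV)
  m=((hsv[...,0]<8)|(hsv[...,0]>170))&(hsv[...,1]>110)&(abs(P[...,0]-.433)<.06)&(abs(P[...,1]-.174)<.06)&(d>0)
  print(n,m.sum(), np.median(P[m],0) if m.any() else None, P[m][:,2].max() if m.any() else None)
E
```

```text
scene 93 [0.43025278 0.17503599 0.07864209] 0.08203491638348603
wrist 0 None None
```

View pics/scene5.png

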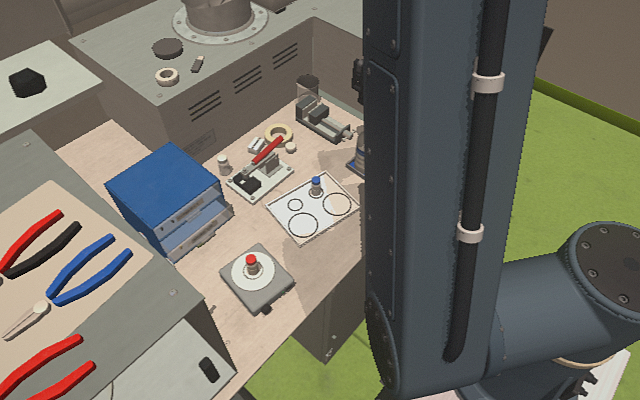

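The red vial stands in the middle of the plate, cap at (252, 259). Bottles go back now.

```bash
python3 -m jog '[0.75,0,-0.03,-0.3,0,0,0, 0.75,0,0,-0.7,0,0,0, 0.75,0,0,-0.7,0,0,0, 0.75,0,0,-0.5,0,0,0, 0.75,0,0,0,0,0,0]'
python3 -m jog '[0.75,0,0,-0.5,0,0,0, 0.75,0,0,-0.4,0,0,0, 0.75,0,0,-0.25,0,0,0, 0.75,0,0,-0.1,0,0,0, 0.75,0,0,0,0,0,0]'
python3 -m jog '[-0.1,0,0,0,0,0,0, -0.1,0,0,0,0,0,0, -0.1,0,0,0,0,0,0, -0.1,0,0,0,0,0,0, -0.1,0,0,0,0,0,0]' 45
```

```text
t: 19.15
eef_pos: [0.4486, -0.1926, 0.1101]
tool_rot: [-3.137, -0.002, 0.01]
ft_force: [-0.4, 0.7, -0.7]
grip_width: 0.0746
finger_force: 0.0
t: 19.57
eef_pos: [0.4509, -0.1948, 0.0631]
tool_rot: [-3.141, -0.001, 0.001]
ft_force: [-0.3, 0.4, 0.1]
grip_width: 0.0744
finger_force: 0.0
t: 19.98
eef_pos: [0.4512, -0.1953, 0.0643]
tool_rot: [3.141, -0.0, 0.002]
ft_force: [-0.3, 2.5, 6.7]
grip_width: 0.0496
finger_force: 45.8
```

```bash
python3 -m jog '[-0.1,0,0,0.3,0,0,0, -0.1,0,0,0.6,0,0,0, -0.1,0,0,0.8,0,0,0, -0.1,0,0,0.8,0,0,0, -0.1,0,0.5,0,0,0,0]'
python3 -m jog '[-0.1,-0.05,0.8,0,0,0,0, -0.1,-0.05,0.9,0,0,0,0, -0.1,-0.04,0.9,0,0,0,0, -0.1,0,0.9,0,0,0,0, -0.1,0,0.8,0,0,0,0]'
python3 -m jog '[-0.1,0,0.4,0,0,0,0, -0.1,0,0.21,-0.2,0,0,0, -0.1,0,0,-0.6,0,0,0, -0.1,0,0,-0.6,0,0,0, -0.1,0,0,0,0,0,0]'
python3 -m jog '[-0.1,0,0,-0.4,0,0,0, -0.1,0,0,-0.3,0,0,0, -0.1,0,0,-0.2,0,0,0, -0.1,0,0,-0.1,0,0,0, -0.1,0,0,0,0,0,0]'
```

```text
t: 20.4
eef_pos: [0.4556, -0.1805, 0.1689]
tool_rot: [3.131, -0.003, 0.02]
ft_force: [0.5, -0.3, -0.8]
grip_width: 0.0494
finger_force: 47.1
t: 20.82
eef_pos: [0.4445, -0.0015, 0.1635]
tool_rot: [-3.142, 0.0, -0.0]
ft_force: [0.2, -0.9, -1.8]
grip_width: 0.0495
finger_force: 47.1
t: 21.23
eef_pos: [0.443, 0.0212, 0.1041]
tool_rot: [-3.14, -0.0, 0.011]
ft_force: [-1.0, 0.3, -0.7]
grip_width: 0.0497
finger_force: 47.3
t: 21.65
eef_pos: [0.4452, 0.0207, 0.0668]
tool_rot: [-3.141, 0.001, 0.001]
ft_force: [-0.1, 0.5, -1.8]
grip_width: 0.0495
finger_force: 47.3
```

```bash
python3 -m jog '[-0.1,0,0.01,-0.05,0,0,0, -0.1,0,0,-0.03,0,0,0, -0.1,0,0,0,0,0,0, 0.2,0,0,0,0,0,0, 0.4,0,0,0,0,0,0]'
python3 -m jog '[0.7,0,0,0,0,0,0, 0.7,0,0,0,0,0,0, 0.7,0,0,0.3,0,0,0, 0.7,0,0,0.8,0,0,0, 0.7,0,0,0.9,0,0,0]'
python3 -m jog '[0.6,0,0,0.9,0,0,0, 0.5,0,0,0.5,0,0,0, 0.5,-0.1,-0.5,0,0,0,0, 0.5,-0.2,-0.9,0,0,0,0, 0.5,-0.2,-0.9,0,0,0,0]'
python3 -m jog '[0.5,-0.2,-0.9,0,0,0,0, 0.5,-0.2,-0.9,0,0,0,0, 0.5,-0.2,-0.9,0,0,0,0, 0.5,-0.2,-0.9,0,0,0,0, 0.5,-0.13,-0.52,0,0,0,0]'
```

```text
t: 22.07
eef_pos: [0.4454, 0.0216, 0.0643]
tool_rot: [3.142, 0.0, 0.001]
ft_force: [0.1, 0.2, -0.2]
grip_width: 0.0599
finger_force: 0.0
t: 22.48
eef_pos: [0.4436, 0.0218, 0.1434]
tool_rot: [-3.14, 0.0, 0.009]
ft_force: [0.8, -0.2, -0.9]
grip_width: 0.0726
finger_force: 0.0
t: 22.9
eef_pos: [0.4252, -0.0707, 0.2008]
tool_rot: [3.141, 0.006, 0.003]
ft_force: [0.3, 0.0, -0.3]
grip_width: 0.0643
finger_force: 0.0
t: 23.32
eef_pos: [0.3876, -0.2389, 0.2002]
tool_rot: [3.139, -0.003, 0.002]
ft_force: [0.6, 0.9, 0.3]
grip_width: 0.064
finger_force: 0.0
```

```bash
python3 -m jog '[0.5,0,-0.02,-0.4,0,0,0, 0.5,0,0,-0.8,0,0,0, 0.5,0,0,-0.8,0,0,0, 0.5,0,0,-0.5,0,0,0, 0.5,0,0,0,0,0,0]'
python3 -m jog '[0.5,0,0,-0.7,0,0,0, 0.5,0,0,-0.5,0,0,0, 0.5,0,0,-0.4,0,0,0, 0.5,0,0,-0.2,0,0,0, 0.5,0,0,0,0,0,0]'
python3 -m jog '[-0.3,0,0,0,0,0,0, -0.3,0,0,0,0,0,0, -0.3,0,0,0,0,0,0, -0.3,0,0,0,0,0,0, -0.3,0,0,0,0,0,0]' 40
```

```text
t: 23.73
eef_pos: [0.3859, -0.2342, 0.0968]
tool_rot: [-3.136, 0.001, 0.009]
ft_force: [-0.9, 0.4, 0.2]
grip_width: 0.0643
finger_force: 0.0
t: 24.15
eef_pos: [0.388, -0.2359, 0.0274]
tool_rot: [-3.141, -0.0, 0.002]
ft_force: [0.0, -0.7, 0.4]
grip_width: 0.0638
finger_force: 0.0
t: 24.57
eef_pos: [0.3886, -0.2365, 0.0292]
tool_rot: [3.14, 0.0, 0.003]
ft_force: [0.1, 0.5, 6.2]
grip_width: 0.0382
finger_force: 40.8
```

```bash
python3 -m jog '[-0.3,0,0,0.3,0,0,0, -0.3,0,0,0.6,0,0,0, -0.3,0,0,0.8,0,0,0, -0.3,0,0,0.8,0,0,0, -0.3,0.1,0.5,0,0,0,0]'
python3 -m jog '[-0.3,0.2,0.9,0,0,0,0, -0.3,0.2,0.9,0,0,0,0, -0.3,0.2,0.9,0,0,0,0, -0.3,0.2,0.7,0,0,0,0, -0.3,0.1,0.34,0,0,0,0]'
python3 -m jog '[-0.3,0,0,-0.6,0,0,0, -0.3,0,0,-0.8,0,0,0, -0.3,0,0,-0.5,0,0,0, -0.3,0,0,-0.2,0,0,0, -0.3,0,0,0,0,0,0]'
python3 -m jog '[-0.3,0,0,-0.15,0,0,0, -0.3,0,0,-0.1,0,0,0, -0.3,0,0,-0.05,0,0,0, -0.3,0,0,-0.03,0,0,0, -0.3,0,0,0,0,0,0]'
```

```text
t: 24.98
eef_pos: [0.3958, -0.2214, 0.1332]
tool_rot: [3.13, -0.004, 0.017]
ft_force: [1.3, -0.2, -1.0]
grip_width: 0.0384
finger_force: 40.7
t: 25.4
eef_pos: [0.4275, -0.0632, 0.1284]
tool_rot: [-3.141, -0.004, 0.0]
ft_force: [0.1, -0.1, -0.9]
grip_width: 0.0381
finger_force: 40.7
t: 25.82
eef_pos: [0.4271, -0.0661, 0.0428]
tool_rot: [-3.14, -0.0, 0.005]
ft_force: [0.9, -0.1, -1.2]
grip_width: 0.0385
finger_force: 40.6
t: 26.23
eef_pos: [0.4282, -0.0666, 0.031]
tool_rot: [3.141, -0.0, 0.001]
ft_force: [0.7, -0.6, -0.3]
grip_width: 0.0382
finger_force: 40.6
```

Lower to contact, release, retreat upward, then swing back towards the start to clear the view.

```bash
python3 -m jog '[-0.3,0,0,-0.05,0,0,0, -0.3,0,0,0,0,0,0, 0,0,0,0,0,0,0, 0.3,0,0,0,0,0,0, 0.4,0,0,0,0,0,0]'
python3 -m jog '[0.45,0,0,0,0,0,0, 0.45,0,0,0.3,0,0,0, 0.45,0,0,0.6,0,0,0, 0.45,0,0,0.9,0,0,0, 0.45,0,0,0.9,0,0,0]'
python3 -m jog '[0.45,0,0,0.9,0,0,0, 0.45,0,0,0.9,0,0,0, 0.45,0,0,0.7,0,0,0, 0.45,-0.4,-0.8,0,0,0,0, 0.45,-0.4,-0.85,0,0,0,0]'
python3 -m jog '[0.45,-0.4,-0.88,0,0,0,0, 0.45,-0.4,-0.88,0,0,0,0, 0.45,-0.4,-0.88,0,0,0,0, 0.45,-0.4,-0.88,0,0,0,0, 0.45,-0.4,-0.88,0,0,0,0]'
python3 -m jog '[0.45,-0.4,-0.88,0,0,0,0, 0.45,-0.4,-0.88,0,0,0,0, 0.45,-0.4,-0.88,0,0,0,0, 0.45,-0.4,-0.88,0,0,0,0, 0.45,-0.2,-0.5,0,0,0,0]'
python3 -m jog '[0.45,0,0,0,0,0,0, 0.45,0,0,0,0,0,0, 0.45,0,0,0,0,0,0, 0.45,0,0,0,0,0,0, 0.45,0,0,0,0,0,0]'
python3 - <<'E'
from h import *
n="top"
im,d=vision.read_camera(n); c=vision.calibration(n); P=world(c,d)
cv2.imwrite("pics/t6.png",cv2.resize(im[130:310,160:460,::-1],None,fx=2.6,fy=2.6))
hsv=cv2.cvtColor(im,cv2.COLOR_RGB2HSV); H,S=hsv[...,0],hsv[...,1]
reg=(P[...,0]>.38)&(P[...,0]<.53)&(P[...,1]>-.15)&(P[...,1]<.25)&(P[...,2]>.035)
for k,m in dict(red=((H<8)|(H>170)),blue=(H>100)&(H<130),yellow=(H>20)&(H<35)).items():
    nn,l,st,ce=cv2.connectedComponentsWithStats((m&(S>120)&reg).astype(np.uint8))
    for i in range(1,nn):
        if st[i,4]>15: print(k,np.median(P[(l==i)&(d>0)],0).round(4))
E
```

```text
t: 26.65
eef_pos: [0.4281, -0.0665, 0.0288]
tool_rot: [3.141, 0.0, 0.0]
ft_force: [-0.1, 0.5, 0.3]
grip_width: 0.0601
finger_force: 0.0
t: 27.07
eef_pos: [0.4269, -0.066, 0.1371]
tool_rot: [-3.14, 0.0, 0.005]
ft_force: [1.4, -0.2, -0.6]
grip_width: 0.0621
finger_force: 0.0
t: 27.48
eef_pos: [0.3971, -0.1322, 0.2389]
tool_rot: [3.139, 0.009, 0.008]
ft_force: [0.9, -1.3, -0.6]
grip_width: 0.0617
finger_force: 0.0
t: 27.9
eef_pos: [0.3147, -0.3096, 0.2367]
tool_rot: [-3.141, 0.0, 0.0]
ft_force: [1.0, 0.2, -0.6]
grip_width: 0.0617
finger_force: 0.0
t: 28.32
eef_pos: [0.2419, -0.4732, 0.2366]
tool_rot: [3.139, -0.004, -0.0]
ft_force: [0.0, -0.8, -0.4]
grip_width: 0.062
finger_force: 0.0
t: 28.73
eef_pos: [0.2446, -0.4677, 0.2367]
tool_rot: [-3.141, -0.003, 0.0]
ft_force: [0.1, -0.2, -0.1]
grip_width: 0.0619
finger_force: 0.0
red [0.43   0.1712 0.08  ]
blue [ 0.4806 -0.0585  0.0502]
blue [0.4408 0.0229 0.1298]
yellow [ 0.428  -0.0687  0.0897]
```

View pics/t6.png

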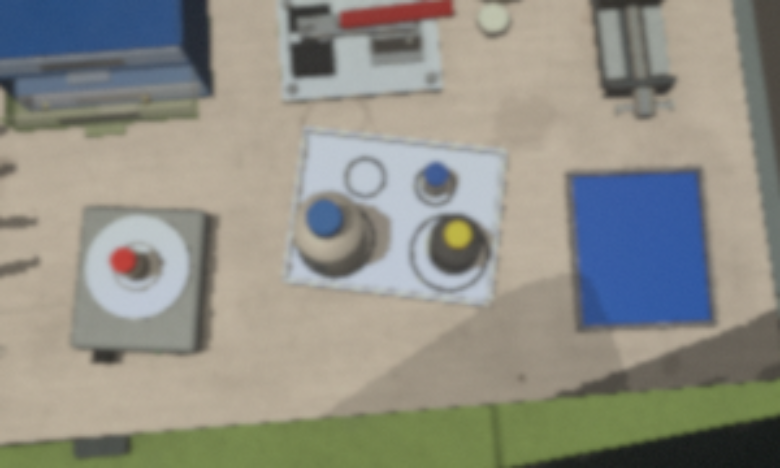

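Everything stands within about 3 mm of its target: the red vial on the plate at (137, 265), and both bottles back on their rings at (333, 235) and (455, 245). I'm handing the job in.

```bash
python3 -c "
from bench import arm
print(arm.job_done())"
```

```text
the job is handed in; nothing more can be done
None
```

The job is handed in, with no verdict returned: the last camera check showed the red-capped vial upright in the middle of the stirrer plate, both bottles back on their own rings to within about 3 mm, and the blue-capped vial where it started.

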